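# Load the fuel tin past the spring flap of the fondue dispenser

## Task

Reload the fondue-fuel dispenser: with one finger press the flap's side pad down so that the spring flap lies open, and while that finger keeps it down, push the fuel tin along the channel with the other finger until it is wholly past the flap. Then back off so that the flap springs shut behind the tin, which stays flat in the channel. The tin is only pushed, never lifted, and the ramekins and the fork holder stay where they are.

Things in the scene. Friction and masses are not known exactly. Their poses are not given: they have to be found in the camera images.
- dispenser: Fixed low black hard-plastic dispenser, 240 long x 168 wide, with an open-topped channel along its x. Origin: on the ledge under the channel's middle at the flap line. x = pushing direction (within 20 degrees of the robot's x), y = left seen along the push, z up. Lengths below are mm in these axes. Nothing lies over the channel or the pad.
- mouth (a point): Channel middle at floor level on the flap line (0, 0, 40); axes as the dispenser. The channel is 56 wide, floor 40 above the ledge, side walls 5 thick and 12 high. The floor runs from x = -130 (open end) to x = 100 (end wall 24 high), with a 10 gap at x = 0 for the flap.
- flap (a joint): Tilt of the grey flap, rad: 0 = shut (sprung up), 0.40 = fully down at its stop (open); clear to pass from about 0.36. Hinge line along x at y = -45, z = 37, right of the channel. Springs back up when let go.
- blade (a point): Point on top of the flap's blade at the channel's middle, moving with it. The blade, 6 thick in x, crosses the channel at x = 0. Shut, it slopes up to the left, about 15 above the floor here, and blocks the tin rigidly. Fully pressed it lies level, 3 below the floor, and the tin and a fingertip can pass over it.
- pad (a point): Middle of the top of the flap's flat press pad left of the channel, moving with it (shut: -40, 57, 92; pressed: -40, 70, 48). Pad is 170 long (x -125 to 45), 60 wide. Pressed: y 40 to 100, top level, 8 above the channel floor. Shut: slopes at 0.40 rad, top 80 to 104 above the ledge. Takes 2 to 4 N here; a finger may slide along it in x while holding it down.
- tin: Sealed round aluminium fuel tin, 50 diameter, 22 high, about 70 g, lying flat on the channel floor before the flap (dispenser x about -60 to -36). Origin: centre of its underside; z is its axis.
- ramekin_a: Clear glass ramekin, 76 diameter, 45 high, on the ledge to the right of the dispenser. Origin: centre of its underside. Bystander.
- ramekin_b: Second such ramekin, farther along. Bystander.
- fork_holder: Round wooden holder, 90 diameter, with six upright fondue forks, 230 high in all. Origin: centre of its underside. Bystander.
- fondue_pot: Fixed dark cast-iron pot on a steel stand, about 190 diameter and 180 high, with a side handle reaching 170 from the centre towards the robot. Origin: on the ledge below the pot's centre. Bystander.
Things that resemble listed ones, but are neither listed nor needed, are in the scene too. What is meant by the tin is not red or yellow, and is the smaller of those in its own colour.

How it is judged:
On the way, in this order (a step that is already met when the one before it is completed fails the run):
1. a finger presses the flap open while the tin is still before it (value of joint flap above 0.3 rad and contact force between the fingers and flap above 0.3 N and x of tin in the frame of dispenser below -0.026 m), for 0.1 s.
2. with a finger still holding the flap down, the fingers push the tin across the flap line (value of joint flap above 0.3 rad and contact force between the fingers and flap above 0.3 N and contact force between the fingers and tin above 0.02 N and x of tin in the frame of dispenser between -0.015 and 0.05 m), for 0.05 s.
At the end, for the whole second after the job is handed in: The tin lies flat (within 0.1 rad) and still on the channel floor wholly beyond the flap (its centre 26 to 78 mm past the flap line, within 8 mm of the channel's middle), and the flap has sprung back up (joint below 0.05 rad) (x of tin in the frame of dispenser between 0.026 and 0.078 m and y of tin in the frame of dispenser between -0.008 and 0.008 m and height (world z) of tin between 0.035 and 0.045 m and angle between tin's own z axis and vertical below 0.1 rad and linear speed of tin below 0.02 m/s and value of joint flap below 0.05 rad); the robot touches nothing.
It fails at once if the tin is lifted more than 15 mm off the channel floor or goes outside the channel (height (world z) of tin above 0.055 m or height (world z) of tin below 0.03 m).
It fails at once if the tin is tipped (angle between tin's own z axis and vertical above 0.5 rad).
It fails at once if a ramekin or the fork holder is moved more than 20 mm or tipped (distance of any of ramekin_a, ramekin_b, fork_holder from where it was at the start of the episode above 0.02 m or angle between any of ramekin_a, ramekin_b, fork_holder's own z axis and vertical above 0.3 rad).
It also fails if it takes over 32 s, if anything falls off the work surface, if the arm or the gripper's body presses on something with over 40 N, if the wrist force passes 120 N, or if a joint passes its speed limit or range.

## Robot

A 6-joint arm with a two-finger parallel gripper is mounted at the origin on the work surface. World frame = base frame: x ahead of the robot, y to its left, z up, the work surface at z = 0. Lengths are in m, angles in rad, forces in N, time in s.
With the tool pointing down it reaches from about 0.275 to 0.825 m from the base axis. Payload 5.2 kg.
Tool frame: the origin (TCP) lies midway between the tips of the shut fingers; the grasp point (between the pads) lies 19 mm behind it (tcp_to_grasp is the z of the grasp point in the tool frame, in m); z points along the fingers, y is the direction in which the jaws open and shut (so a half turn about z gives the same grasp; the last joint's range is limited). The gripper opens to 93 mm and grips with 3 to 60 N. Pads are 15 mm wide; open, the fingers measure 128 mm over their backs; the gripper's body (75 mm by 188 mm) begins 65 mm behind the grasp point.
Start: joints at [-1.465, 0.259, 1.535, -0, 1.348, -0.203], TCP at [0.167, -0.524, 0.219] pointing down, gripper open.
Joint ranges: [-3.14, 3.14], [-0.91, 2.08], [0.19, 2.58], [-1.22, 4.36], [0.22, 2.71], [-3.12, 3.12]. Speed limits (rad/s): [2.57, 2.57, 3.14, 3.14, 3.14, 3.14].

## Interface

Orientations are given as a unit quaternion [x, y, z, w].
In Python, from workcell import observe, capture, close_job, recognise, pinpoint, tcp_to_grasp gives the robot as it stands. The module is installed in compiled form; this text tells all that it offers.
- The arm moves only by the tool drive_tool, never from a script. Its argument "deltas" is a list of rows, each a list of 3 entries, a list of its own where there are three numbers: the shift along the world's x, y, z scaled (see below), then the turn about the world's z scaled (see below), then the opening, from 0 (shut) to 1 (fully open). In form: [[[dx, dy, dz], roll, grip], ...]. A call has 1 to 20 rows; each row is the pose to reach, as a shift and turn from the pose commanded when the call began, turning the shorter way round; what a row does not reach only later rows make up. The controller multiplies each number of a shift by 0.1 m and each number of a turn by 180 degrees. A row lasts 1/12 s, in which the tool goes at most 41.7 mm and 7.16 degrees, less where a joint would pass 70% of its speed; a pose out of reach is approached as far as the arm can. A call with a number of a shift or a turn outside -1 to 1 is refused whole. A call with a gripper value outside its range is refused whole. The fingers move at their own pace and stop on an object; "force" is the grip in N (left out, the last holds). Time passes only in rows, so rows that repeat a pose let the fingers close. It gives the time, the measured TCP pose, the force and the opening at its end, in the units of the state.
- observe(): the state, without advancing time (a new reading comes with each control period).
- capture(name): name is "scene" or "top" or "wrist"; returns a dict with "image" (384x512x3 uint8, blue, green, red), "range_z" (384x512 float32, m along the optical axis (not along the pixel's ray), 0 where there is no reading), "intrinsics" (3x3 intrinsics, pixels), "rvec" (rotation vector, rad) and "tvec" (3), from world to camera coordinates, as OpenCV has them. Camera axes: x right, y down, z forward; pixel columns grow to the right and rows downward; lengths in m; the calibration is good to about 2 mm. A picture is of the moment at which its call begins.
- close_job(): hands the job in, once; it reports no verdict.
Trained networks look in the newest picture that a camera, given by its name, has taken for a name from the list of things; names that differ only in an ending like _2 or _b are one class to them, and where a whole thing is asked for, a point or a joint stands for the part that bears it (a point fixed in the world has none). Each returns a list of dicts, best first, with "conf" (0 to 1); they miss things now and then, are a little off and sometimes report something else, mostly with a low value. They report only what shows in the picture. A call takes as long as a camera call. They do not tell look-alikes from the thing itself.
- recognise(query, camera): "extent" ([left, top, right, bottom] in pixels, round what is visible of it).
- pinpoint(query, camera): "position" ([row, column] in pixels: a listed point, or the origin of a listed thing).
The state is a dict: "clock": time; "joints": joint angles; "qd": joint speeds; "joint_torque": joint torques, N m; "tcp_pos": TCP position; "eef_rot": TCP orientation; "force": force on the tool from outside, world axes, zero at the start; "wrist_torque": the same for the moment, N m; "gripper_width": finger opening in m.
Only numpy, scipy, OpenCV 4.12 (cv2) and the standard library are available. Lean on these libraries where they do the work, as an engineer would, in place of code of your own. Each camera call takes 0.05 s, during which the arm holds its last target.

## Working session

There is one attempt and no reset: what is moved stays moved. The work goes in short steps, Python scripts to look and compute and a tool call to move; the robot and the scene stay as the last step left them, time stands still between calls to the robot, and variables do not carry over. Pictures are saved under pics/ and viewed, and the job is handed in when it is done.

Besides the shell and the picture viewer there is one more tool, called after ">>>" as name([rows], argument=value, ...), one row to a line, values as JSON. drive_tool: Moves the arm, as the interface text tells. Its arguments: {"type":"object","properties":{"deltas":{"type":"array"},"force":{"type":"number"}},"required":["deltas"]}

```bash
mkdir -p pics
cat > h.py <<'E'
import numpy as np, cv2
from workcell import *
def cap(n,tag):
    c=capture(n); cv2.imwrite(f'pics/{tag}.png',c['image']); np.savez(f'pics/{tag}.npz',**c); return c
def back(c,r,col,z=None):
    K=np.array(c['intrinsics']);R=cv2.Rodrigues(np.array(c['rvec'],float))[0];t=np.array(c['tvec'],float).ravel()
    ray=np.linalg.inv(K)@np.array([col,r,1.0]); o=-R.T@t; d=R.T@ray
    if z is None:
        return o+d*c['range_z'][int(round(r)),int(round(col))]
    return o+d*((z-o[2])/d[2])
def cloud(c):
    K=np.array(c['intrinsics']);R=cv2.Rodrigues(np.array(c['rvec'],float))[0];t=np.array(c['tvec'],float).ravel()
    v,u=np.mgrid[:384,:512]; ray=np.stack([u,v,np.ones_like(u)],-1)@np.linalg.inv(K).T
    return (ray*c['range_z'][...,None]-t)@R
E
python3 - <<'E'
from h import *
for n in('scene','top'):
    c=cap(n,n+'1')
    for q in('mouth','pad','blade','tin','dispenser','ramekin_a','fork_holder','fondue_pot'):
        print(n,q,[(np.round(p['conf'],2),np.round(p['position'])) for p in pinpoint(q,n)][:5])
print(observe(), tcp_to_grasp)
E
```

```text
scene mouth [(np.float64(0.56), array([191., 316.]))]
scene pad []
scene blade [(np.float64(0.69), array([186., 314.]))]
scene tin [(np.float64(0.71), array([157., 288.])), (np.float64(0.66), array([184., 373.])), (np.float64(0.57), array([178., 311.])), (np.float64(0.55), array([164., 354.]))]
scene dispenser [(np.float64(0.61), array([199., 314.]))]
scene ramekin_a [(np.float64(0.65), array([222., 283.])), (np.float64(0.64), array([189., 274.]))]
scene fork_holder [(np.float64(0.59), array([287., 165.]))]
scene fondue_pot [(np.float64(0.97), array([213., 124.]))]
top mouth [(np.float64(0.94), array([191., 178.]))]
top pad [(np.float64(0.75), array([198., 149.])), (np.float64(0.64), array([194., 183.])), (np.float64(0.28), array([146., 361.]))]
top blade [(np.float64(0.96), array([189., 178.]))]
top tin [(np.float64(0.82), array([206., 176.])), (np.float64(0.72), array([277., 170.])), (np.float64(0.68), array([186., 100.]))]
top dispenser [(np.float64(0.57), array([190., 181.]))]
top ramekin_a [(np.float64(0.73), array([144., 364.])), (np.float64(0.65), array([227., 216.])), (np.flo
[... 199 characters left out ...]
0.9, 'joints': array([-1.46479524e+00,  2.58584737e-01,  1.53497012e+00,  1.05436317e-05,
        1.34797277e+00, -2.02825649e-01]), 'qd': array([-5.30592853e-04, -4.66929864e-05,  3.03386848e-04, -2.19875583e-03,
        5.62950149e-04, -1.23485323e-03]), 'joint_torque': array([ 8.12531816e-04, -4.37188590e+01, -2.84315604e+01,  7.18723889e-02,
        3.10403737e-02,  1.01126906e-05]), 'tcp_pos': array([ 0.16718347, -0.5240067 ,  0.21867298]), 'eef_rot': array([9.88102103e-01, 1.53799324e-01, 3.56200559e-06, 3.27253168e-05]), 'force': array([-0.2349166 , -0.56360169, -0.43891292]), 'wrist_torque': array([-0.00752432,  0.00396128, -0.03534265]), 'gripper_width': 0.09292659488451993} -0.0188
```

View pics/scene1.png

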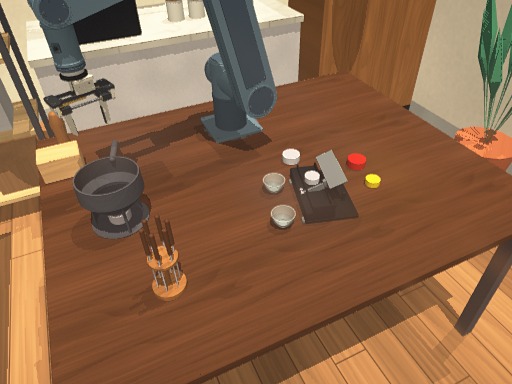

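View pics/top1.png

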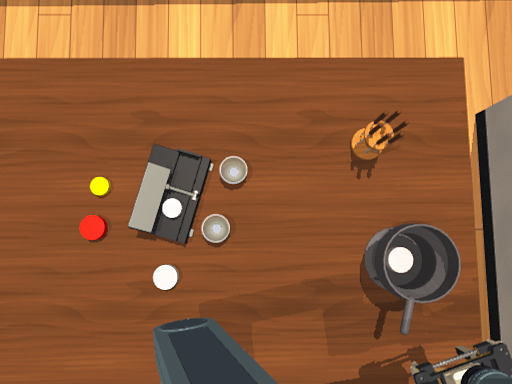

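Run:
```python
import cv2
i=cv2.imread('pics/top1.png')
cv2.imwrite('pics/top1z.png',cv2.resize(i[130:290,80:260],None,fx=4,fy=3.7,interpolation=2)[:600])
```

```text
(no output)
```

View pics/top1z.png

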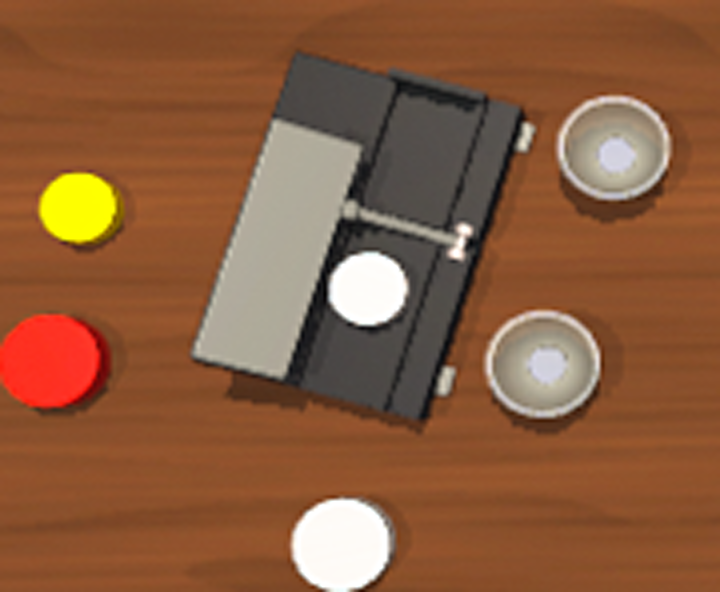

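Top view shows the dispenser at about (190,180), yawed to the right. The pad is on its left, the white tin in its channel at (208,172), and the larger white decoy tin outside at (277,165). Next I fit the pose.

```bash
cat > fit.py <<'E'
from h import *
from scipy.optimize import minimize
c=dict(np.load('pics/top1.npz')); P=cloud(c); im=c['image'].astype(int)
K=np.array(c['intrinsics']);print('cam',K[0,0], back(c,191,178,.04),'table z',np.median(P[300,60:100,2]))
hsv=cv2.cvtColor(c['image'],cv2.COLOR_BGR2HSV)
white=(hsv[...,1]<40)&(hsv[...,2]>215)
n,l,s,cen=cv2.connectedComponentsWithStats(white.astype(np.uint8))
for i in range(1,n):
    if s[i,4]>60:
        m=l==i; q=P[m]; zt=np.median(q[:,2]); (cc,r),w,_=cv2.minAreaRect(np.argwhere(m)[:,::-1].astype(np.float32)) 
        print('white',s[i],'ctr',np.round(back(c,cen[i][1],cen[i][0],zt),4),'z',zt,'d',np.array(w)*c['range_z'][m].mean()/K[0,0])
# dispenser region heights
reg=(P[...,2]>.025)&(P[...,2]<.13)
reg[:, :125]=0; reg[:,214:]=0; reg[:140]=0; reg[250:]=0
n,l,s,cen=cv2.connectedComponentsWithStats(reg.astype(np.uint8)); i=1+np.argmax(s[1:,4]); m=l==i; print(s[i])
Q=P[m]
# pad: grey plane
pad=m&(Q[:,2].min()>-1)&(abs(hsv[...,2].astype(int)-165)<35)&(P[...,2]>.075)
q=P[pad];print('padN',len(q)); A=np.c_[q[:,:2],np.ones(len(q))]
sel=np.ones(len(q),bool)
for _ in range(5):
    co=np.linalg.lstsq(A[sel],q[sel,2],rcond=None)[0]; sel=abs(A@co-q[:,2])<.004
g=co[:2]; print('slope',np.arctan(np.hypot(*g)),'yaw from gradient (y dir up)',np.degrees(np.arctan2(g[1],g[0]))-90,'inl',sel.sum())
rect=cv2.minAreaRect(q[sel][:,:2].astype(np.float32)); print('padrect',rect)
print('whole rect',cv2.minAreaRect(Q[:,:2].astype(np.float32)))
low=Q[Q[:,2]<.06]; 
np.savez('pics/fit.npz',Q=Q)
E
python3 fit.py
```

```text
cam 417.9440073047474 [0.55818608 0.0703857  0.04      ] table z -0.00010341513860411659
white [163 198  19  20 286] ctr [0.5122 0.083  0.0624] z 0.06237211830026096 d [0.0475648 0.0475648]
white [389 247  24  25 474] ctr [ 0.3695 -0.5207  0.0402] z 0.04021753538803135 d [0.06377964 0.06112215]
white [153 265  24  25 471] ctr [0.3311 0.1057 0.0285] z 0.028521772406987327 d [0.06305873 0.06043128]
white [454 370  12  10  65] ctr [ 0.1862 -0.4853  0.3925] z 0.392548500040723 d [0.01174471 0.02348941]
[ 128  148   83   95 4662]
padN 1565
slope 0.3994386335217182 yaw from gradient (y dir up) -16.769130710939407 inl 1459
padrect ((0.5374813079833984, 0.13099199533462524), (0.06359615921974182, 0.1682361364364624), 73.51364135742188)
whole rect ((0.5543227791786194, 0.08605560660362244), (0.14132632315158844, 0.236292764544487), 73.14876556396484)
```

Run:
```python
from h import *
c=dict(np.load('pics/top1.npz')); P=cloud(c).reshape(-1,3)
a=np.radians(-16.7); R=np.array([[np.cos(a),np.sin(a)],[-np.sin(a),np.cos(a)]])
L=(P[:,:2]-[0.559,0.0665])@R.T; z=P[:,2]
def prof(m,ax,b):
    for lo in b:
        k=m&(L[:,ax]>=lo)&(L[:,ax]<lo+b.step if False else L[:,ax]<lo+(b[1]-b[0]))
        if k.sum(): print(int(round(lo*1000)),k.sum(),np.round(np.percentile(z[k],[10,50,90])*1000).astype(int),end=' | ')
    print()
print('y profile x55..90');prof((L[:,0]>.055)&(L[:,0]<.09),1,np.arange(-.075,.115,.003))
print('y profile x-125..-85');prof((L[:,0]>-.125)&(L[:,0]<-.085),1,np.arange(-.075,.115,.003))
print('x profile y-20..20');prof((abs(L[:,1])<.018),0,np.arange(-.15,.13,.003))
print('x profile pad');prof((abs(L[:,1]-.057)<.015),0,np.arange(-.15,.13,.003))
# rectified image z=.052
im=c['image'];K=c['intrinsics']
s=2.5; gx,gy=np.meshgrid(np.arange(-150,140,1/s),np.arange(120,-90,-1/s))
W=np.stack([gx,gy],-1)/1000@R+[0.559,0.0665]
W=np.dstack([W,np.full(gx.shape,.04)]).reshape(-1,3)
uv=cv2.projectPoints(W,c['rvec'],c['tvec'],K,None)[0].reshape(*gx.shape,2).astype(np.float32)
o=cv2.remap(im,uv[...,0],uv[...,1],cv2.INTER_CUBIC)
for y in(-28,0,28): cv2.line(o,(0,int((120-y)*s)),(o.shape[1],int((120-y)*s)),(0,255,0),1)
for x in(-130,0,100): cv2.line(o,(int((x+150)*s),0),(int((x+150)*s),o.shape[0]),(0,255,0),1)
cv2.imwrite('pics/rect.png',o)
```

```text
y profile x55..90
-75 14 [-4 -2  3] | -72 13 [-2  1  3] | -69 14 [-2  0  2] | -66 13 [-2  1  3] | -63 15 [-2  0  5] | -60 13 [-2  1  5] | -57 14 [-3  0  8] | -54 36 [ 4 23 40] | -51 13 [38 40 42] | -48 18 [38 40 43] | -45 13 [39 41 42] | -42 14 [41 42 42] | -39 16 [39 41 43] | -36 11 [38 40 42] | -33 22 [38 42 51] | -30 16 [50 52 55] | -27 7 [48 50 52] | -24 11 [38 41 42] | -21 17 [38 40 43] | -18 14 [37 40 42] | -15 15 [36 40 43] | -12 15 [38 42 45] | -9 15 [39 41 43] | -6 12 [36 40 44] | -3 15 [38 41 42] | 0 14 [37 39 43] | 3 12 [37 40 42] | 6 15 [38 39 42] | 9 16 [38 40 43] | 12 13 [38 40 43] | 15 15 [38 40 43] | 18 15 [38 41 42] | 21 14 [38 41 42] | 24 14 [38 41 42] | 27 17 [38 40 45] | 30 25 [41 51 54] | 33 10 [51 53 54] | 36 1 [48 48 48] | 42 4 [12 14 16] | 45 14 [ 8 12 14] | 48 14 [10 13 16] | 51 13 [10 13 14] | 54 14 [10 13 13] | 57 13 [ 9 13 16] | 60 13 [ 9 12 14] | 63 15 [10 11 14] | 66 15 [ 9 12 14] | 69 12 [10 12 15] | 72 13 [11 13 15] | 75 13 [10 12 15] | 78 12 [10 12 15] | 81 14 [ 9 11 13] | 84 12 [10 13 15] | 87 14 [ 9 11 13] | 90 15 [10 12 13] | 93 12 [ 9 13 14] | 96 
[... 4259 characters left out ...]
 17 [85 91 96] | 24 16 [85 89 96] | 27 15 [86 92 95] | 30 15 [85 91 95] | 33 18 [83 93 96] | 36 14 [87 92 98] | 39 16 [87 92 96] | 42 16 [84 92 96] | 45 10 [76 88 96] | 48 1 [14 14 14] | 51 1 [11 11 11] | 54 8 [ 9 14 15] | 57 11 [10 11 13] | 60 12 [10 12 15] | 63 10 [11 13 15] | 66 12 [ 9 13 15] | 69 10 [10 12 15] | 72 12 [10 13 14] | 75 11 [12 13 15] | 78 9 [10 13 15] | 81 11 [10 12 13] | 84 10 [10 12 12] | 87 13 [10 12 14] | 90 11 [ 8 11 15] | 93 11 [11 12 15] | 96 9 [10 10 13] | 99 11 [10 11 15] | 102 11 [ 9 13 16] | 105 12 [12 14 15] | 108 5 [ 9 12 14] | 111 8 [-1  1  2] | 114 8 [-2  1  3] | 117 12 [-2  1  2] | 120 9 [-2 -1  2] | 123 12 [-3  0  1] | 126 12 [-1  0  3] | 129 9 [-2  0  3] |
```

View pics/rect.png

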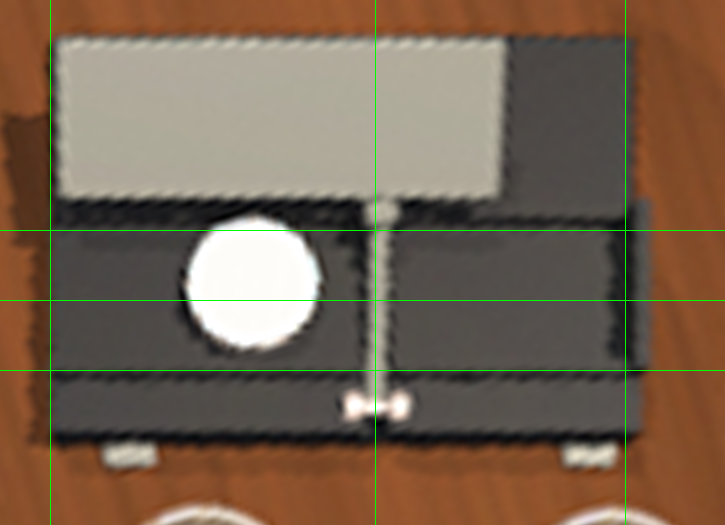

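The pose fit gives origin ≈ (0.560, 0.068) and yaw -16.7°. The tin is at x ≈ -50, y ≈ 0 in dispenser axes. I'll align the jaws with the dispenser's y and set the opening so the finger centres are about 72 mm apart. One finger then sits on the pad and the other in the channel behind the tin.

>>> drive_tool([
  [[0.2,0.4,0.1],-0.04,0.59],
  [[0.4,0.8,0.2],-0.08,0.59],
  [[0.48,1.0,0.2],-0.12,0.59],
  [[0.48,1.0,0.2],-0.16,0.59],
  [[0.48,1.0,0.2],-0.191,0.59],
], force=20)

```text
clock: 1.32
tcp_pos: [0.2161, -0.4225, 0.2394]
eef_rot: [0.989, -0.147, 0.0, 0.001]
force: [0.4, -0.8, 0.5]
gripper_width: 0.0645
```

>>> drive_tool([
  [[0.17,0.34,0],0,0.59],
  [[0.34,0.7,0],0,0.59],
  [[0.48,1.0,0],0,0.59],
])

```text
clock: 1.57
tcp_pos: [0.2635, -0.3222, 0.2385]
eef_rot: [0.989, -0.146, 0.0, -0.0]
force: [-0.9, 0.9, 0.4]
gripper_width: 0.055
```

>>> drive_tool([
  [[0.17,0.34,0],0,0.59],
  [[0.34,0.7,0],0,0.59],
  [[0.48,1.0,0],0,0.59],
])

```text
clock: 1.82
tcp_pos: [0.3116, -0.2218, 0.2388]
eef_rot: [0.989, -0.145, 0.0, -0.0]
force: [0.8, 0.5, -0.2]
gripper_width: 0.0547
```

>>> drive_tool([
  [[0.17,0.34,0],0,0.59],
  [[0.34,0.7,0],0,0.59],
  [[0.48,1.0,0],0,0.59],
])

```text
clock: 2.07
tcp_pos: [0.3597, -0.1218, 0.239]
eef_rot: [0.989, -0.145, 0.001, -0.0]
force: [0.1, 0.1, 0.6]
gripper_width: 0.0552
```

>>> drive_tool([
  [[0.17,0.34,0],0,0.59],
  [[0.34,0.7,0],0,0.59],
  [[0.48,1.0,0],0,0.59],
])

```text
clock: 2.32
tcp_pos: [0.4078, -0.0216, 0.239]
eef_rot: [0.989, -0.145, 0.001, -0.0]
force: [-0.1, -0.7, 0.0]
gripper_width: 0.0549
```

>>> drive_tool([
  [[0.17,0.34,0],0,0.59],
  [[0.34,0.7,0],0,0.59],
  [[0.48,1.0,0],0,0.59],
])

```text
clock: 2.57
tcp_pos: [0.4559, 0.0786, 0.2389]
eef_rot: [0.989, -0.145, 0.0, -0.0]
force: [-0.3, -0.4, -0.1]
gripper_width: 0.0544
```

>>> drive_tool([
  [[0.13,0.25,-0.3],0,0.59],
  [[0.25,0.51,-0.6],0,0.59],
  [[0.25,0.51,-1.0],0,0.59],
  [[0.25,0.51,-1.0],0,0.59],
  [[0.25,0.51,-1.0],0,0.59],
])

```text
clock: 2.98
tcp_pos: [0.4784, 0.1272, 0.1373]
eef_rot: [0.989, -0.145, -0.003, 0.001]
force: [0.4, -0.7, 0.1]
gripper_width: 0.0551
```

Run:
```python
from h import *
for n in('scene','top','wrist'):
    c=cap(n,n+'2')
    cv2.imwrite(f'pics/{n}2z.png',cv2.resize(c['image'],None,fx=1.5,fy=1.5,interpolation=2))
c=dict(np.load('pics/scene2.npz')); cv2.imwrite('pics/scene2z.png',cv2.resize(c['image'][100:250,220:420],None,fx=4,fy=4,interpolation=2))
print(observe()['tcp_pos'],observe()['force'])
```

```text
[0.4817615  0.12643315 0.14103815] [-0.5157653  -0.16575178  1.21159281]
```

View pics/scene2z.png

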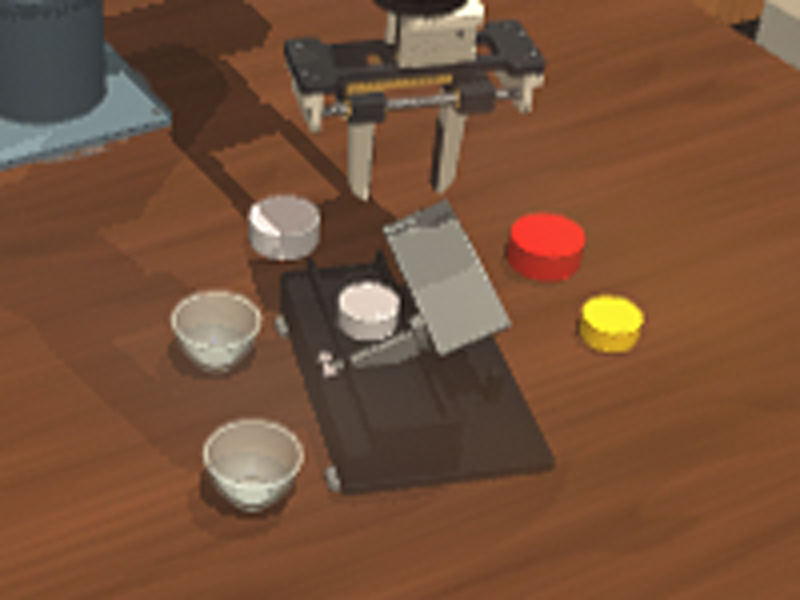

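View pics/wrist2z.png

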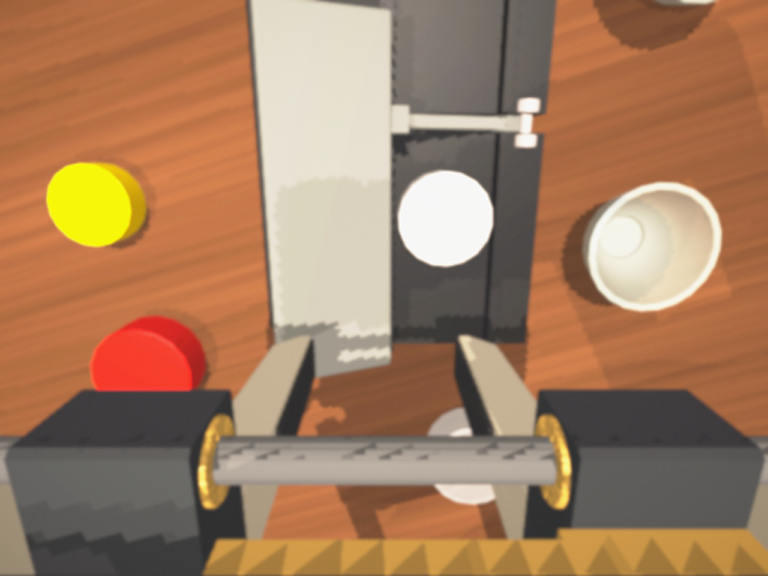

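View pics/top2z.png

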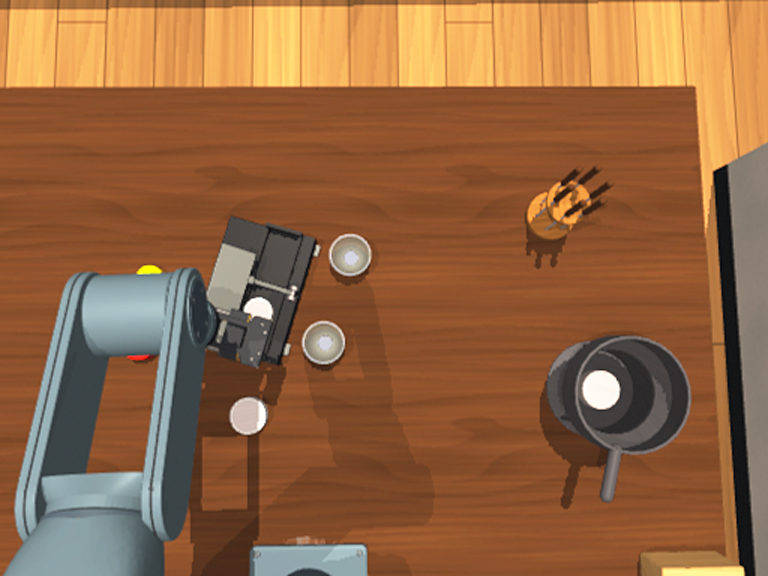

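Fingers are symmetric at columns 313 and 457 in the wrist view. The right finger lines up with the tin (445,218) to within about 4 mm and is behind it, and the left finger is over the pad. Descending.

>>> drive_tool([
  [[0,0.02,-0.15],0,0.59],
  [[0,0.02,-0.3],0,0.59],
  [[0,0.02,-0.3],0,0.59],
  [[0,0.02,-0.3],0,0.59],
])

```text
clock: 3.47
tcp_pos: [0.4809, 0.1284, 0.1102]
eef_rot: [0.989, -0.146, 0.001, -0.0]
force: [0.1, 1.2, 0.8]
gripper_width: 0.0549
```

>>> drive_tool([
  [[0,0,-0.1],0,0.59],
  [[0,0,-0.2],0,0.59],
  [[0,0,-0.3],0,0.59],
  [[0,0,-0.4],0,0.59],
  [[0,0,-0.5],0,0.59],
  [[0,0,-0.5],0,0.59],
  [[0,0,-0.5],0,0.59],
])

```text
clock: 4.05
tcp_pos: [0.4792, 0.1288, 0.0577]
eef_rot: [0.989, -0.145, -0.001, 0.0]
force: [-1.1, -2.0, 2.4]
gripper_width: 0.0551
```

>>> drive_tool([
  [[0,0,-0.05],0,0.59],
  [[0,0,-0.09],0,0.59],
  [[0,0,-0.09],0,0.59],
  [[0,0,-0.09],0,0.59],
])

```text
clock: 4.38
tcp_pos: [0.4801, 0.1292, 0.0496]
eef_rot: [0.989, -0.145, -0.0, -0.0]
force: [-0.9, 1.4, 3.1]
gripper_width: 0.0552
```

Run:
```python
from h import *
for n in('scene','wrist'):
    c=cap(n,n+'3')
    cv2.imwrite(f'pics/{n}3z.png',cv2.resize(c['image'],None,fx=1.5,fy=1.5,interpolation=2))
c=dict(np.load('pics/scene3.npz')); cv2.imwrite('pics/scene3z.png',cv2.resize(c['image'][100:250,220:420],None,fx=4,fy=4,interpolation=2))
o=observe();print(o['tcp_pos'],o['force'])
```

```text
[0.48012728 0.12921841 0.04980591] [-1.57130476  2.00688459  2.56141693]
```

View pics/scene3z.png

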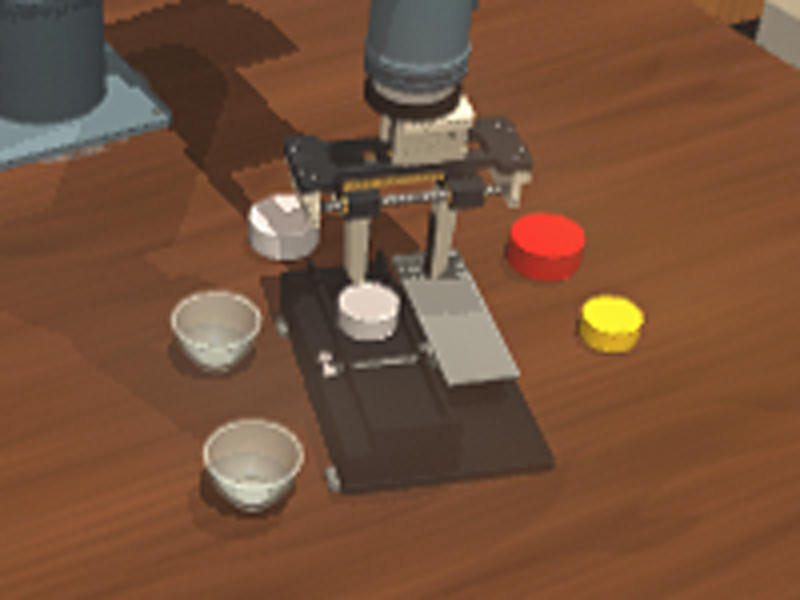

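View pics/wrist3z.png

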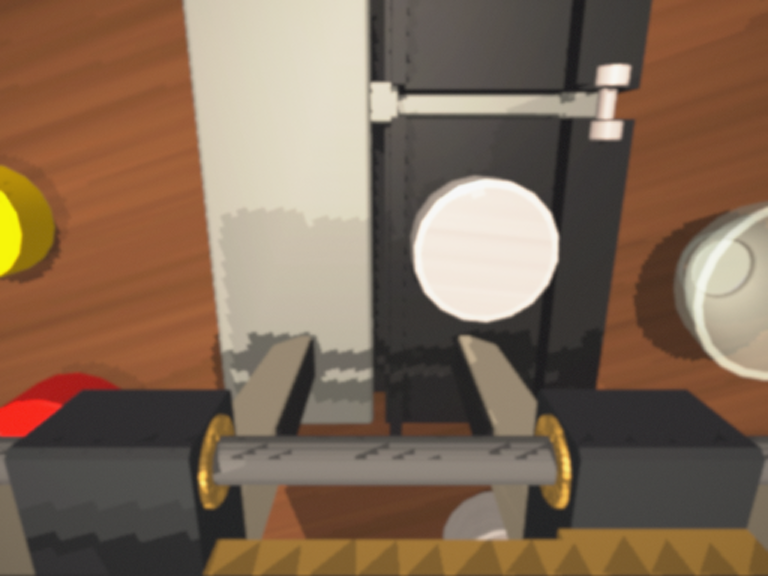

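The pad is pressed almost level, the blade at (490,103) lies near the floor, and the right finger is behind the tin. I'll press the last bit to the stop.

>>> drive_tool([
  [[0,0,-0.02],0,0.59],
  [[0,0,-0.02],0,0.59],
  [[0,0,-0.02],0,0.59],
])

```text
clock: 4.73
tcp_pos: [0.4804, 0.1292, 0.048]
eef_rot: [0.989, -0.145, 0.0, -0.0]
force: [-1.1, 1.7, 6.1]
gripper_width: 0.055
```

>>> drive_tool([
  [[0,0,-0.02],0,0.59],
  [[0,0,-0.02],0,0.59],
  [[0,0,-0.02],0,0.59],
])

```text
clock: 4.98
tcp_pos: [0.4805, 0.1292, 0.0472]
eef_rot: [0.989, -0.145, 0.001, -0.0]
force: [-4.6, 1.8, 16.2]
gripper_width: 0.0546
```

>>> drive_tool([
  [[0.05,-0.015,0.01],0,0.59],
  [[0.1,-0.03,0.01],0,0.59],
  [[0.144,-0.043,0.01],0,0.59],
  [[0.192,-0.058,0.01],0,0.59],
  [[0.24,-0.072,0.01],0,0.59],
  [[0.287,-0.086,0.01],0,0.59],
  [[0.335,-0.1,0.01],0,0.59],
  [[0.383,-0.115,0.01],0,0.59],
  [[0.383,-0.115,0.01],0,0.59],
])

```text
clock: 5.73
tcp_pos: [0.5154, 0.1179, 0.0472]
eef_rot: [0.989, -0.145, -0.003, 0.0]
force: [-11.6, 2.1, 17.3]
gripper_width: 0.0547
```

```bash
cat > look.py <<'E'
import sys
from h import *
t=sys.argv[1]
for n in('scene','wrist'):
    c=cap(n,n+t)
    im=c['image'] if n=='wrist' else c['image'][100:250,220:420]
    f=1.5 if n=='wrist' else 4
    cv2.imwrite(f'pics/{n}{t}z.png',cv2.resize(im,None,fx=f,fy=f,interpolation=2))
    P=cloud(c); a=np.radians(-16.7); R=np.array([[np.cos(a),np.sin(a)],[-np.sin(a),np.cos(a)]])
    hsv=cv2.cvtColor(c['image'],cv2.COLOR_BGR2HSV)
    L=(P[...,:2]-[0.560,0.0684])@R.T
    m=(abs(P[...,2]-.062)<.004)&(hsv[...,1]<60)&(hsv[...,2]>150)&(abs(L[...,1])<.033)&(L[...,0]>-.1)&(L[...,0]<.09)
    nn,l,s,_=cv2.connectedComponentsWithStats(m.astype(np.uint8))
    if nn>1:
        q=L[l==1+np.argmax(s[1:,4])]; print(n,'tin',len(q),(np.percentile(q,1,0)+np.percentile(q,99,0))*500,(np.percentile(q,99,0)-np.percentile(q,1,0))*1000)
o=observe();p=o['tcp_pos'];print(o['clock'],p,o['force'],'local mm',(p[:2]-[0.560,0.0684])@R.T*1000,o['gripper_width'])
E
python3 look.py 4
```

```text
scene tin 127 [-22.77851461  -0.90526128] [52.69321079 44.41163993]
wrist tin 6980 [-21.27342879  -0.39712898] [46.56408063 45.98826916]
5.8333 [0.51543277 0.11790786 0.04723101] [-11.1947751    1.99040446  17.40347705] local mm [-56.91410063  34.61287548] 0.05499830020598928
```

View pics/wrist4z.png

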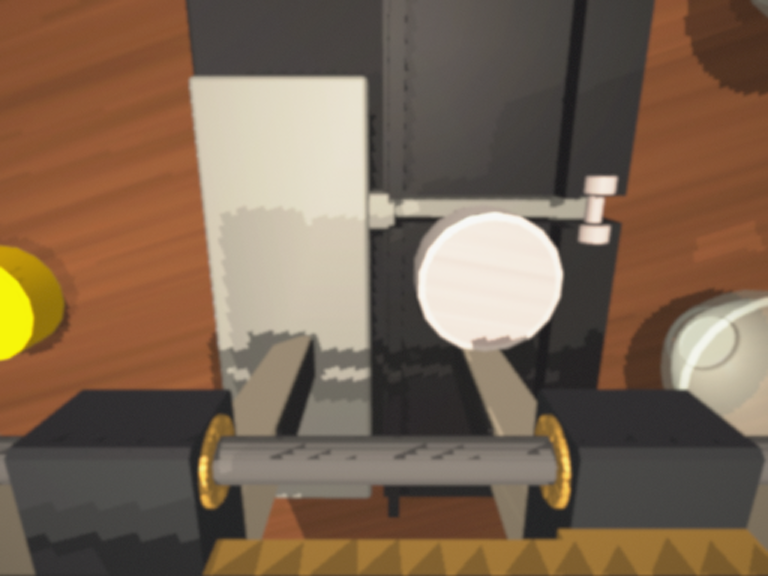

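View pics/scene4z.png

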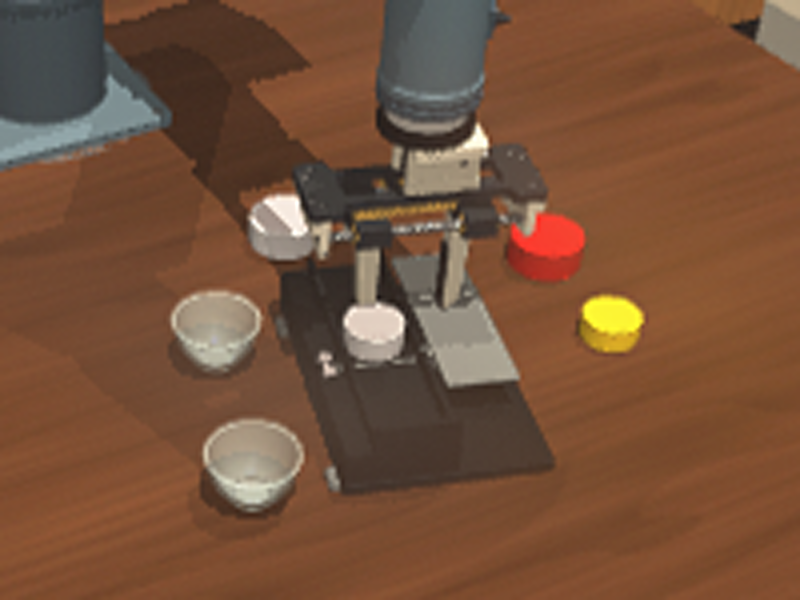

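The tin moved with the finger to x ≈ -22, and the flap is still down. I'll ease the downward force by 1 mm and continue across the flap line.

>>> drive_tool([
  [[0.0,0.0,0.01],0,0.59],
  [[0.048,-0.014,0.01],0,0.59],
  [[0.096,-0.029,0.01],0,0.59],
  [[0.144,-0.043,0.01],0,0.59],
  [[0.192,-0.058,0.01],0,0.59],
  [[0.24,-0.072,0.01],0,0.59],
  [[0.287,-0.086,0.01],0,0.59],
  [[0.335,-0.1,0.01],0,0.59],
  [[0.335,-0.1,0.01],0,0.59],
])

```text
clock: 6.58
tcp_pos: [0.5508, 0.1074, 0.0479]
eef_rot: [0.989, -0.145, -0.001, 0.0]
force: [-5.0, 0.7, 9.0]
gripper_width: 0.0547
```

```bash
python3 look.py 5
```

```text
scene tin 132 [12.1716558  -1.43044091] [52.76492179 45.29821686]
wrist tin 6904 [15.51870856 -0.63066331] [46.47284413 45.8935633 ]
6.6833 [0.55074429 0.10737344 0.047885  ] [-5.98361703  1.27226447  9.26662681] local mm [-20.06476037  34.66991459] 0.054646673008756905
```

View pics/wrist5z.png

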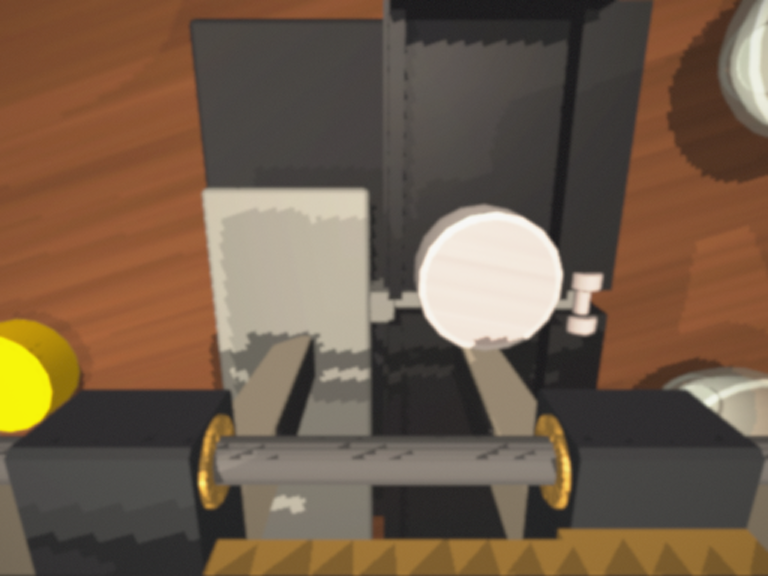

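The tin is at x ≈ 14 on the flap line, still in contact and pushed straight. 36 mm more.

>>> drive_tool([
  [[0.048,-0.014,0],0,0.59],
  [[0.096,-0.029,0],0,0.59],
  [[0.144,-0.043,0],0,0.59],
  [[0.192,-0.058,0],0,0.59],
  [[0.24,-0.072,0],0,0.59],
  [[0.287,-0.086,0],0,0.59],
  [[0.325,-0.098,0],0,0.59],
  [[0.345,-0.104,0],0,0.59],
  [[0.345,-0.104,0],0,0.59],
])

```text
clock: 7.43
tcp_pos: [0.5849, 0.0972, 0.0478]
eef_rot: [0.989, -0.145, -0.002, 0.0]
force: [-6.4, 1.6, 8.8]
gripper_width: 0.0551
```

```bash
python3 look.py 6
```

```text
scene tin 144 [49.27293185 -1.5291715 ] [49.52153668 45.62428657]
wrist tin 6940 [51.16551716 -0.59442724] [46.60038658 45.87700312]
7.5333 [0.58487197 0.09713445 0.04788412] [-5.20503963 -0.38821957  8.75109983] local mm [15.56579121 34.66972253] 0.05485598018579026
```

View pics/wrist6z.png

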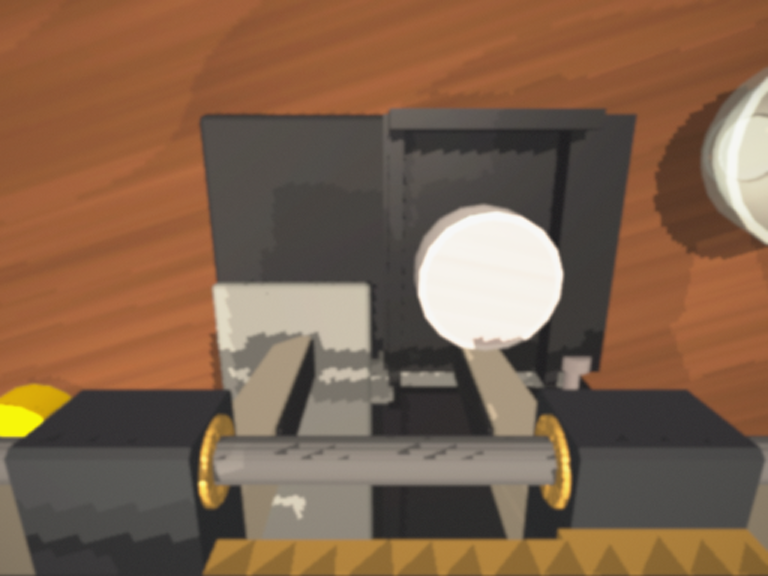

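The tin is at x ≈ 50, y ≈ -1. Now I back off a little and lift straight up.

>>> drive_tool([
  [[-0.03,0.009,0],0,0.59],
  [[-0.05,0.015,0],0,0.59],
  [[-0.05,0.015,0],0,0.59],
  [[-0.05,0.015,0.08],0,0.59],
  [[-0.05,0.015,0.16],0,0.59],
  [[-0.05,0.015,0.24],0,0.59],
  [[-0.05,0.015,0.32],0,0.59],
  [[-0.05,0.015,0.4],0,0.59],
  [[-0.05,0.015,0.5],0,0.59],
  [[-0.05,0.015,0.6],0,0.59],
  [[-0.05,0.015,0.8],0,0.59],
  [[-0.05,0.015,1.0],0,0.59],
  [[-0.05,0.015,1.0],0,0.59],
])

```text
clock: 8.62
tcp_pos: [0.584, 0.0989, 0.1524]
eef_rot: [0.989, -0.145, 0.004, -0.001]
force: [0.9, 0.5, 0.2]
gripper_width: 0.0545
```

>>> drive_tool([
  [[-0.3,0.1,0.3],0,0.59],
  [[-0.6,0.2,0.5],0,0.59],
  [[-0.9,0.2,0.5],0,0.59],
  [[-1.0,0.2,0.5],0,0.59],
  [[-1.0,0.2,0.5],0,0.59],
  [[-1.0,0.2,0.5],0,0.59],
])

```text
clock: 9.12
tcp_pos: [0.4818, 0.1186, 0.1975]
eef_rot: [0.989, -0.145, 0.0, -0.0]
force: [0.1, -0.6, 1.0]
gripper_width: 0.0548
```

```bash
python3 look.py 7
```

```text
scene tin 137 [51.41988297 -1.76500705] [46.74131315 45.05833319]
wrist tin 2662 [50.42444966 -0.56176421] [45.27677299 46.00873501]
9.2167 [0.48265224 0.11836201 0.19721525] [-0.16225478  0.12132093 -0.79952782] local mm [-88.44253384  25.62804242] 0.05486513735407626
```

View pics/wrist7z.png

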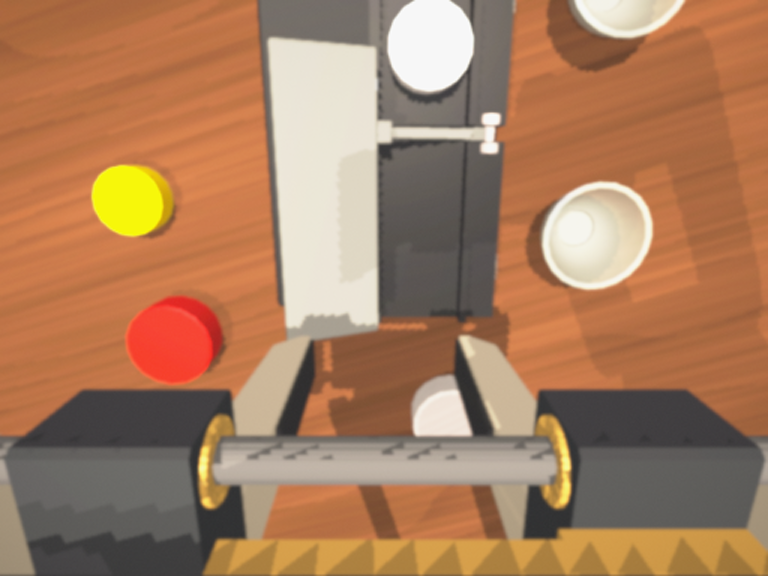

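View pics/scene7z.png

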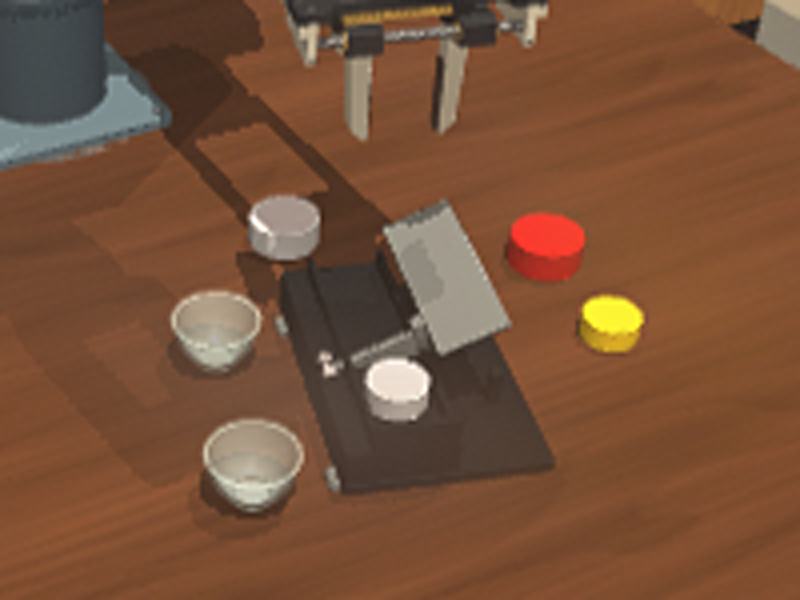

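The flap has sprung shut, with the pad at (445,278) tilted as before. The tin lies flat beyond the blade at (398,388), the ramekins look unmoved, and the gripper is clear. Handing in.

```bash
python3 -c "
from workcell import *
print(close_job())"
```

```text
the job is handed in; nothing more can be done
None
```

The dispenser is reloaded: the fuel tin is past the flap, the flap has sprung shut behind it, and the job is handed in. `close_job()` gives no verdict, so this rests on my own last checks.

- **What I did:** I set the jaws across the channel and pressed the flap's pad down to its stop with the left finger. With that finger still holding it down, I pushed the tin along the channel with the right finger. Then I backed off about 5 mm and lifted straight up.
- **Tin:** the last two camera views put it about 50 to 51 mm past the flap line and 1 to 2 mm off the channel's middle. It lies flat.
- **Flap:** the pad is back up and looks as it did at the start. I judged this from the picture and did not measure the joint angle.
- **Bystanders:** the ramekins look unmoved. I did not re-check the fork holder at the end, but the arm never went near it.
- **Robot:** it is well clear of everything and the tool force is near zero. The clock read 9.2 s, against the 32 s limit. Wrist force readings stayed near 20 N, most of it from pressing the pad a little harder than needed before I eased it.

No check failed, and the two camera views agreed to within about 1 mm.

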